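# Flipper rebuild lay-out

### The arm

A 6-joint arm with a two-finger parallel gripper is mounted at the origin on the work surface. World frame = base frame: x ahead of the robot, y to its left, z up, the work surface at z = 0. Lengths are in m, angles in rad, forces in N, time in s.
With the tool pointing down it reaches from about 0.225 to 0.725 m from the base axis. Payload 3.1 kg.
Tool frame: the origin (TCP) lies midway between the tips of the shut fingers; the grasp point (between the pads) lies tcp_to_grasp behind it (tcp_to_grasp is the distance from the TCP to the grasp point, in m); z points along the fingers, y is the direction in which the jaws open and shut (so a half turn about z gives the same grasp; the last joint's range is limited). The gripper opens to 85 mm and grips with 20 to 120 N. Pads are 22 mm wide; open, the fingers measure 114 mm over their backs; the gripper's body (76 mm by 85 mm) begins 54 mm behind the grasp point. The pads swing forward as they close: fully open they stand 13 mm farther back than shut.
Start: joints at [-1.384, 0.048, 0.099, 1.622, 0, 1.443], TCP at [0.163, -0.499, 0.231] pointing down, gripper open.
Joint ranges: [-2.91, 2.91], [-0.99, 1.94], [-1.21, 1.42], [-2.12, 2.29], [-1.49, 1.47], [-3.14, 3.14]. Speed limits (rad/s): [2.79, 2.79, 3.14, 3.14, 3.14, 3.14].

### API

Orientations are given as a unit quaternion [w, x, y, z].
In Python, from workcell import get_state, camera, camera_model, sign_off, tcp_to_grasp gives the robot as it stands.
- The arm moves only by the shell command python3 -m crank 'ROWS' [FORCE]. ROWS is text: rows parted by semicolons, each of 5 numbers parted by spaces: the closure, from 0 (fully open) to 1 (shut), then the shift along the world's x, y, z in m, then the turn about the world's z in degrees. In form: jaw dx dy dz roll; .... A call has 1 to 10 rows; each row is the pose to reach, as a shift and turn from the pose measured when the call began; what a row does not reach only later rows make up. A row lasts 1/10 s, in which the tool goes at most 50 mm and 8.59 degrees, less where a joint would pass 70% of its speed; a pose out of reach is approached as far as the arm can. A call with a gripper value outside its range is refused whole. The fingers move at their own pace and stop on an object; FORCE is the grip in N (left out, the last holds). Time passes only in rows, so rows that repeat a pose let the fingers close. It gives the time, the measured TCP pose, the force and the opening at its end, in the units of the state.
- get_state(): the state, without advancing time (a new reading comes with each control period).
- camera(name): name is "scene" or "side" or "wrist"; returns (picture, depth): 480x640x3 uint8, red, green, blue; 480x640 float32, m along the optical axis (not along the pixel's ray), 0 where there is no reading.
- camera_model(name): a dict with "vfov" (degrees; the focal length in pixels is half the picture's height over the tangent of half this angle, whatever the lens; pixels are square), "cx", "cy" (the principal point, pixels), "distortion" ([k1, k2, p1, p2, k3] as OpenCV has them; the pictures are not rectified), "rvec" (rotation vector, rad) and "tvec" (3), from world to camera coordinates, as OpenCV has them. Camera axes: x right, y down, z forward; pixel columns grow to the right and rows downward; lengths in m; the calibration is good to about 2 mm. A picture is of the moment at which its call begins: read the wrist's pose just before it. camera_model takes no time and is no camera call; for the wrist camera it gives the pose at the moment of the call.
- sign_off(): hands the job in, once; it reports no verdict.
The state is a dict: "time": time; "qpos": joint angles; "qd": joint speeds; "tau": joint torques, N m; "tcp_pos": TCP position; "tcp_rot": TCP orientation; "ft_force": force on the tool from outside, world axes, zero at the start; "wrist_torque": the same for the moment, N m; "gripper_width": finger opening in m.
Only numpy, scipy, OpenCV 4.12 (cv2) and the standard library are available. Lean on these libraries where they do the work, as an engineer would, in place of code of your own. Each camera call takes 0.05 s, during which the arm holds its last target.

### The job

Lay the flipper parts out in rebuild order on the three grey felt pads, one at a time: first set the brass coil bracket flat, ears up, in the centre of the pad nearest the vise, then stand the copper coil upright on top of the bracket, midway between its two ears. Next stand the tin plunger tip upright in the centre of the middle pad, and last lay the black flipper bat flat, centred on the pad farthest from the vise. Let go of everything and leave the green glass bulb cover where it stands.

Things in the scene. Friction and masses are not known exactly. Their poses are not given: they have to be found in the camera images.
- bracket_mid (a point): brass coil bracket, loose: a block 70 mm long (its x) x 44 mm wide (its y) x 14 mm thick, with an ear across the full width at each end of its length, 6 mm thick and standing 10 mm above the block's top; total height 24 mm, 58 mm free between the ears. About 0.2 kg. Starts flat on the bench, ears up. Point: its centre, 12 mm above its underside (so 2 mm under the block's top face); z up. Easily gripped across the 44 mm width, low down on the block
- coil_mid (a point): copper coil on a white-flanged bobbin, loose: upright cylinder 38 mm in diameter, 50 mm tall, about 0.15 kg, standing on its flat end; both ends are alike. Point: its centre, 25 mm above its underside; z along its axis
- tip_mid (a point): tin plunger tip, loose: small upright bare-metal pin, 42 mm tall, 20 mm in diameter (foot flange 24 mm for the lowest 7 mm, top 6 mm tapered), standing on its foot. Point: on its axis, 21 mm above its underside; z up
- bat_mid (a point): black plastic flipper bat, loose, lying flat: 76 mm long, 22 mm high, tapering from a 24 mm wide round end (-x) to a 16 mm wide round end (+x); about 20 mm wide at its middle. Point: the middle of its length, 11 mm above its underside; x along its length towards the narrow end, z up
- cover_mid (a point): green glass bulb cover, loose, fragile, to be left alone: dome 34 mm in diameter, 38 mm tall, standing among the parts. Point: on its axis, 19 mm above its underside
- pad1: one of three identical square grey felt pads, 100 x 100 mm, 4 mm thick, fixed flat on the bench; the three stand in a rough row from the robot's left to its right, about 200 mm apart, and the number says nothing about its place in the row. Origin: centre of its underside, on the bench (z = 0)
- pad2: one of three identical square grey felt pads, 100 x 100 mm, 4 mm thick, fixed flat on the bench; the three stand in a rough row from the robot's left to its right, about 200 mm apart, and the number says nothing about its place in the row. Origin: centre of its underside, on the bench (z = 0)
- pad3: one of three identical square grey felt pads, 100 x 100 mm, 4 mm thick, fixed flat on the bench; the three stand in a rough row from the robot's left to its right, about 200 mm apart, and the number says nothing about its place in the row. Origin: centre of its underside, on the bench (z = 0)
- vise: dark cast-iron bench vise, fixed at the left or the right end of the row of pads, with a steel flipper link clamped upright in its jaws; 165 x 90 mm on plan, jaws 120 mm high, link top 184 mm high. Origin: centre of its base, on the bench. A grey tester box stands at the other end of the row
Mind the look-alikes: they are no part of the job. Leave any red look-alike of the part that bears coil_mid alone.

How it is judged:
By the outcome, as a careful person would: the job done as asked, in the order asked, and still so for the second after the job is handed in, with the robot touching nothing.
It also fails if it takes over 96 s, if anything falls off the work surface, if the arm or the gripper's body presses on something with over 40 N, if the wrist force passes 120 N, or if a joint passes its speed limit or range.

## Working session

There is one attempt and no reset: what is moved stays moved. The work goes in short steps, Python scripts to look and compute and a shell command to move; the robot and the scene stay as the last step left them, time stands still between calls to the robot, and variables do not carry over. Pictures are saved under pics/ and viewed, and the job is handed in when it is done.

```bash
ls; mkdir -p pics
python3 - <<'E'
from workcell import *
import cv2
s=get_state()
for k,v in s.items(): print(k,v)
print(tcp_to_grasp)
import numpy as np
for n in ("scene","side","wrist"):
    print(n,camera_model(n))
    p,d=camera(n)
    cv2.imwrite(f"pics/{n}0.png",p[:,:,::-1]); np.save(f"{n}0.npy",d); np.save(f"{n}0_rgb.npy",p)
E
```

```text
pics
time 0.0
qpos [-1.38383778e+00  4.87203460e-02  9.75539387e-02  1.62199661e+00
 -1.37634845e-05  1.44297944e+00]
qd [-2.14666066e-03  1.25234254e-03  1.77966572e-03 -9.52340690e-04
 -9.80926955e-05  1.95760561e-04]
tau [-2.90989256e-04 -3.38782954e+01  3.20014572e+01  2.03877676e-02
 -4.71613941e-05 -2.14193420e-06]
tcp_pos [ 0.16239975 -0.49859297  0.23011097]
tcp_rot [-1.18262465e-03  9.87639406e-01  1.56738647e-01 -4.18661347e-05]
ft_force [ 0.14942583  0.13767179 -0.33626149]
wrist_torque [ 0.0056906  -0.05752291  0.00568402]
gripper_width 0.08556973061272354
0.0187
scene {'vfov': 49.857506340440025, 'cx': 319.06039243793987, 'cy': 245.12209618222502, 'distortion': array([-0.13743617,  0.        ,  0.        ,  0.        ,  0.        ]), 'rvec': array([ 1.6972193 ,  1.88643921, -0.77423859]), 'tvec': array([ 0.04642858, -0.31122367,  1.51445396])}
side {'vfov': 53.305540882817574, 'cx': 320.05593783189767, 'cy': 235.6715071166962, 'distortion': array([0.02192553, 0.        , 0.        , 0.        , 0.        ]), 'rvec': array([ 0.13664604, -2.76207179,  1.35389031]), 'tvec': array([0.50789283, 0.07605812, 1.02012199])}
wrist {'vfov': 67.6702097669584, 'cx': 322.93632818265024, 'cy': 239.31903536551215, 'distortion': array([-0.0725886,  0.       ,  0.       ,  0.       ,  0.       ]), 'rvec': array([-2.35791222,  1.70956118,  0.23717035]), 'tvec': array([-0.52425787, -0.03514154,  0.38034346])}
```

View pics/scene0.png

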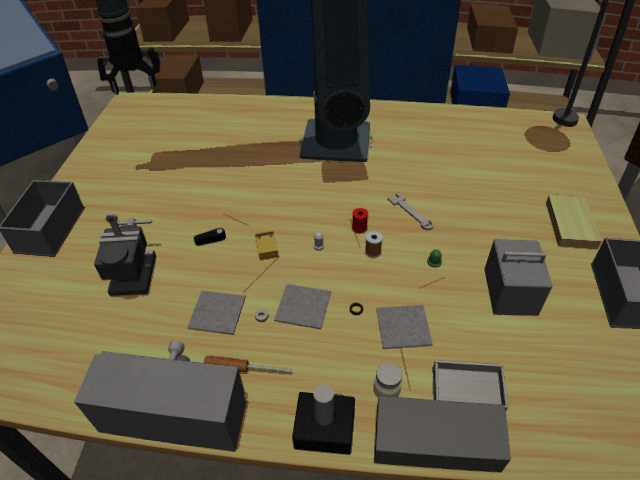

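View pics/side0.png

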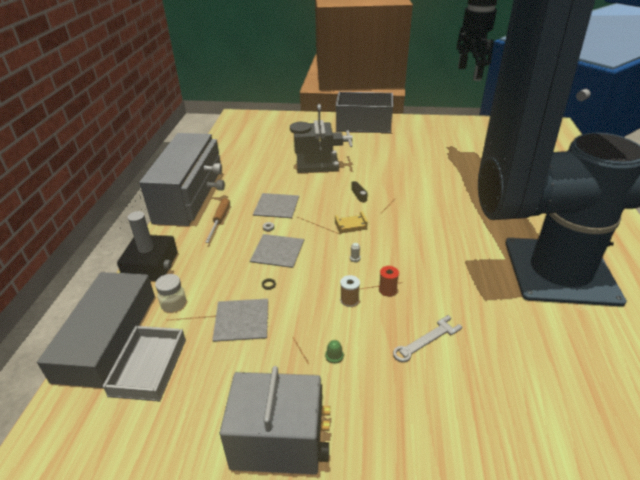

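View pics/wrist0.png

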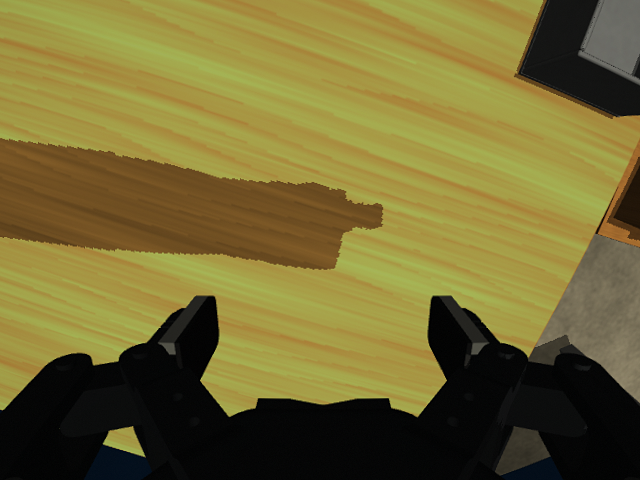

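Scene view: the vise is at (125,260), at -y. The pads are at (217,312), (303,306) and (404,326), so the leftmost one is nearest the vise. Parts: bat (209,237), bracket (266,245), tip (319,241), coil (374,243), red decoy (360,220), cover (435,258).

```bash
cat > h.py <<'E'
import numpy as np, cv2
from workcell import *
def K(m):
    f=240/np.tan(np.radians(m["vfov"]/2)); return np.array([[f,0,m["cx"]],[0,f,m["cy"]],[0,0,1.]])
def cloud(m,d):
    u,v=np.meshgrid(np.arange(640.),np.arange(480.))
    n=cv2.undistortPoints(np.stack([u.ravel(),v.ravel()],1)[:,None],K(m),m["distortion"])[:,0]
    P=np.c_[n,np.ones(len(n))]*d.ravel()[:,None]
    R=cv2.Rodrigues(m["rvec"])[0]
    W=(P-m["tvec"])@R
    W[d.ravel()<=0]=np.nan
    return W.reshape(480,640,3)
def proj(m,pts):
    return cv2.projectPoints(np.asarray(pts,float).reshape(-1,1,3),m["rvec"],m["tvec"],K(m),m["distortion"])[0][:,0]
E
python3 - <<'E'
from h import *
from scipy import ndimage as nd
for n in("scene","side"):
    m=camera_model(n); W=cloud(m,np.load(n+"0.npy")); rgb=np.load(n+"0_rgb.npy").astype(int)
    x,y,z=W[...,0],W[...,1],W[...,2]
    t=(x>.3)&(x<.65)&(abs(y)<.5)&(abs(z)<.002); print(n,"table pts",t.sum(), "median z",np.nanmedian(z[(x>.25)&(x<.7)&(abs(y)<.4)]))
    msk=(z>.007)&(z<.3)&(x>.2)&(x<.75)&(abs(y)<.55)
    L,k=nd.label(msk)
    for i in range(1,k+1):
        q=L==i
        if q.sum()<15: continue
        c=np.argwhere(q).mean(0)[::-1]
        print("obj px",c.round(),q.sum(),"xyz min",W[q].min(0).round(3),"max",W[q].max(0).round(3),"rgb",rgb[q].mean(0).round())
    # pads: grey, low
    sat=rgb.max(2)-rgb.min(2)
    msk=(sat<25)&(abs(z)<.009)&(x>.3)&(x<.8)&(abs(y)<.5)
    L,k=nd.label(msk)
    for i in range(1,k+1):
        q=L==i
        if q.sum()<800: continue
        r=cv2.minAreaRect((W[q][:,:2]*1000).astype(np.float32))
        print("pad",np.argwhere(q).mean(0)[::-1].round(),q.sum(),r,"z",np.median(W[q][:,2]))
E
```

```text
scene table pts 23692 median z -0.00040170317200169235
obj px [326. 104.] 583 xyz min [ 0.2   -0.024  0.173] max [0.211 0.023 0.3  ] rgb [17. 20. 21.]
obj px [360. 219.] 306 xyz min [0.344 0.076 0.007] max [0.387 0.11  0.053] rgb [87. 12. 10.]
obj px [124. 256.] 3505 xyz min [ 0.465 -0.461  0.007] max [ 0.642 -0.357  0.184] rgb [48. 47. 45.]
obj px [210. 235.] 294 xyz min [ 0.416 -0.294  0.007] max [ 0.463 -0.226  0.025] rgb [22. 21. 20.]
obj px [266. 244.] 485 xyz min [ 0.412 -0.152  0.007] max [ 0.494 -0.087  0.026] rgb [125. 103.  45.]
obj px [373. 243.] 334 xyz min [0.42  0.111 0.008] max [0.463 0.146 0.053] rgb [90. 80. 74.]
obj px [319. 240.] 114 xyz min [ 0.431 -0.006  0.007] max [0.45  0.013 0.043] rgb [91. 90. 83.]
obj px [517. 277.] 4163 xyz min [0.467 0.382 0.007] max [0.603 0.489 0.13 ] rgb [67. 66. 65.]
obj px [435. 257.] 152 xyz min [0.453 0.257 0.008] max [0.476 0.285 0.038] rgb [39. 64. 35.]
obj px [261. 314.] 95 xyz min [ 0.635 -0.107  0.007] max [ 0.664 -0.081  0.013] rgb [126. 121. 113.]
obj px [468. 366.] 570 xyz min [0.736 0.257 0.007] max [0.75  0.387 0.034] rgb
[... 1658 characters left out ...]
0 xyz min [0.733 0.253 0.007] max [0.75  0.386 0.035] rgb [110. 107.  95.]
obj px [334. 351.] 304 xyz min [0.441 0.259 0.007] max [0.472 0.283 0.042] rgb [ 94. 114.  69.]
obj px [275. 422.] 9759 xyz min [0.448 0.38  0.007] max [0.597 0.487 0.129] rgb [119. 118. 108.]
pad [277. 250.] 1169 ((610.5584106445312, -13.259593963623047), (100.96680450439453, 98.68378448486328), 84.23959350585938) z 0.005132020658032005
pad [241. 320.] 1925 ((642.68701171875, 197.8051300048828), (97.53510284423828, 100.94414520263672), 9.801876068115234) z 0.005077391001748731
pad [151. 362.] 1382 ((774.901123046875, 310.3094787597656), (107.2326889038086, 50.007965087890625), 89.9950180053711) z 0.005348634429937332
```

```bash
python3 - <<'E'
from h import *
m=camera_model("wrist");R=cv2.Rodrigues(m["rvec"])[0];print("cam",-R.T@m["tvec"],"axes",R.round(2))
for n in("scene","side"):
    m=camera_model(n); W=cloud(m,np.load(n+"0.npy"))
    for nm,(x0,x1,y0,y1) in dict(br=(.38,.52,-.18,-.06),bat=(.39,.49,-.32,-.2),coil=(.40,.49,.09,.17),red=(.32,.4,.05,.13),tip=(.40,.47,-.03,.03),cov=(.42,.5,.24,.3)).items():
        q=(W[...,0]>x0)&(W[...,0]<x1)&(W[...,1]>y0)&(W[...,1]<y1)&(W[...,2]>.007)
        P=W[q]; top=P[P[:,2]>P[:,2].max()-.006]
        print(n,nm,cv2.minAreaRect((P[:,:2]*1000).astype(np.float32)),"top",cv2.minAreaRect((top[:,:2]*1000).astype(np.float32)))
E
python3 -m crank '0 .05 .08 .06 0; 0 .09 .13 .1 0; 0 .12 .18 .1 0; 0 .14 .23 .1 0; 0 .16 .27 .1 0; 0 .18 .31 .1 0; 0 .2 .34 .1 0; 0 .2 .38 .1 0; 0 .2 .4 .1 0; 0 .2 .4 .1 0'
python3 - <<'E'
from h import *
p,d=None,None
s=get_state();m=camera_model("wrist");p,d=camera("wrist")
print(s["time"],s["tcp_pos"],s["qpos"])
cv2.imwrite("pics/w1.png",p[:,:,::-1]);np.save("w1_rgb.npy",p);np.save("w1.npy",d);np.savez("w1m.npz",**m)
E
```

```text
cam [ 0.2283733  -0.47774732  0.37482036] axes [[ 0.31 -0.95 -0.  ]
 [-0.92 -0.3   0.27]
 [-0.26 -0.08 -0.96]]
scene br ((453.17724609375, -119.18476867675781), (75.071044921875, 44.20481491088867), 18.922231674194336) top ((452.9542541503906, -119.00574493408203), (74.10659790039062, 43.77957534790039), 19.302600860595703)
scene bat ((438.80364990234375, -261.4776611328125), (27.13254165649414, 74.56261444091797), 25.069473266601562) top ((438.9273681640625, -260.9763488769531), (23.920732498168945, 73.69786071777344), 23.30913734436035)
scene coil ((441.13958740234375, 128.0943603515625), (43.283023834228516, 34.60979461669922), 5.25071907043457) top ((443.29345703125, 127.98695373535156), (36.813323974609375, 33.93222427368164), 1.211411476135254)
scene red ((365.1949768066406, 92.99178314208984), (35.21319580078125, 41.761714935302734), 77.119873046875) top ((366.10748291015625, 92.97201538085938), (35.25286865234375, 33.242279052734375), 2.805518388748169)
scene tip ((440.15399169921875, 3.1198949813842773), (18.65902328491211, 18.63205909729004), 6.331021308898926) top ((438.79
[... 1171 characters left out ...]
tip ((433.32366943359375, 1.5695362091064453), (20.513402938842773, 21.9837646484375), 74.85188293457031) top ((433.5910949707031, -0.2807283401489258), (13.836097717285156, 13.342512130737305), 56.39322280883789)
side cov ((456.01495361328125, 271.5347900390625), (30.256540298461914, 23.938146591186523), 3.9595344066619873) top ((456.5859375, 267.9766540527344), (13.219111442565918, 16.260116577148438), 66.2902603149414)
time: 1.15
tcp_pos: [0.3626, -0.0952, 0.3307]
tcp_rot: [-0.001, 0.987, 0.159, 0.0]
ft_force: [-0.6, -0.6, 0.7]
gripper_width: 0.0856
1.15 [ 0.3626412  -0.09521614  0.33067615] [-4.38623633e-01 -2.82590057e-01  9.69446530e-04  1.85535414e+00
  2.88222856e-03  2.38398681e+00]
```

View pics/w1.png

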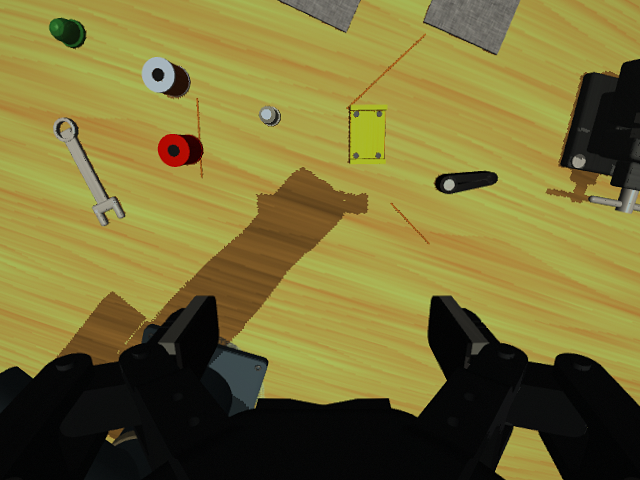

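Wrist view: bracket (367,134), bat (466,182) with its wide end at left, tip (269,115), coil (165,76), red decoy (180,150), cover (68,32).

```bash
cat >> h.py <<'E'
def shot(name,fn):
    m=camera_model(name);p,d=camera(name)
    cv2.imwrite(f"pics/{fn}.png",p[:,:,::-1]); return m,p,d,cloud(m,d)
def yaw():
    w,x,y,z=get_state()["tcp_rot"]; return np.degrees(np.arctan2(2*(x*y+w*z),1-2*(y*y+z*z)))-90  # jaw dir (tool y) world angle
def rect(W,b,zlo,zhi=9):
    x0,x1,y0,y1=b
    q=(W[...,0]>x0)&(W[...,0]<x1)&(W[...,1]>y0)&(W[...,1]<y1)&(W[...,2]>zlo)&(W[...,2]<zhi)
    P=W[q]; r=cv2.minAreaRect((P[:,:2]*1000).astype(np.float32))
    return [np.round(r[0],1),np.round(r[1],1),round(r[2],1),len(P),"ztop",np.percentile(P[:,2],95).round(4)]
E
python3 - <<'E'
from h import *
m=dict(np.load("w1m.npz"));W=cloud(m,np.load("w1.npy"))
print("yaw",yaw(),"table z",np.nanmedian(W[200:280,400:560,2]))
for nm,(b,z) in dict(br=((.38,.52,-.18,-.06),.02),brall=((.38,.52,-.18,-.06),.01),bat=((.39,.49,-.32,-.2),.016),coil=((.40,.49,.09,.17),.045),red=((.32,.4,.05,.13),.045),tip=((.40,.47,-.03,.03),.032),cov=((.42,.5,.24,.3),.03)).items(): print(nm,rect(W,b,z))
E
```

```text
yaw -71.64769852974796 table z 0.0016913799851837373
br [array([ 435.5, -123. ]), array([ 86., 111.]), 90.0, 23992, 'ztop', np.float64(0.4325)]
brall [array([ 435.5, -123. ]), array([ 86., 111.]), 90.0, 25766, 'ztop', np.float64(0.4323)]
bat [array([ 437.6, -264.1]), array([23., 76.]), 23.8, 937, 'ztop', np.float64(0.0253)]
coil [array([439.7, 125.8]), array([37.6, 38. ]), 65.4, 969, 'ztop', np.float64(0.0533)]
red [array([363.5,  89.8]), array([36.8, 38. ]), 17.4, 856, 'ztop', np.float64(0.0532)]
tip [array([435.4,  -1.8]), array([19.2, 18.8]), 14.6, 247, 'ztop', np.float64(0.0448)]
cov [array([458.8, 265.7]), array([21.6, 21.3]), 34.9, 313, 'ztop', np.float64(0.0397)]
```

Run:
```python
from h import *
m=dict(np.load("w1m.npz"));W=cloud(m,np.load("w1.npy"))
for z in(.008,.012,.02): print(rect(W,(.38,.52,-.18,-.06),z,.06))
print(get_state()["tcp_pos"])
```

```text
[array([ 451.8, -122.5]), array([70.2, 44.7]), 18.3, 2173, 'ztop', np.float64(0.0263)]
[array([ 451.8, -122.5]), array([70.2, 44.7]), 18.3, 2159, 'ztop', np.float64(0.0263)]
[array([ 452.1, -122.5]), array([69.8, 44.7]), 18.5, 393, 'ztop', np.float64(0.0273)]
[ 0.36292323 -0.09394398  0.33084309]
```

```bash
python3 -m crank '0 0 0 0 0;0 0 0 0 0'
python3 - <<'E'
from h import *
for i in range(4): print(get_state()["time"],get_state()["tcp_pos"],get_state()["ft_force"])
E
```

```text
time: 1.4
tcp_pos: [0.3628, -0.094, 0.3307]
tcp_rot: [-0.002, 0.987, 0.16, 0.001]
ft_force: [-0.3, 0.0, 0.0]
gripper_width: 0.0852
1.4 [ 0.36284002 -0.09399835  0.33068476] [-0.26933701  0.02598452  0.04930395]
1.4 [ 0.36284002 -0.09399835  0.33068476] [-0.26933701  0.02598452  0.04930395]
1.4 [ 0.36284002 -0.09399835  0.33068476] [-0.26933701  0.02598452  0.04930395]
1.4 [ 0.36284002 -0.09399835  0.33068476] [-0.26933701  0.02598452  0.04930395]
```

```bash
python3 -m crank '0 .045 -.014 -.02 0; 0 .089 -.0285 -.05 0; 0 .089 -.0285 -.1 0; 0 .089 -.0285 -.15 0; 0 .089 -.0285 -.19 0; 0 .089 -.0285 -.23 0; 0 .089 -.0285 -.23 0; 0 .089 -.0285 -.23 0'
python3 - <<'E'
from h import *
m,p,d,W=shot("wrist","w2")
print(yaw(),get_state()["tcp_pos"],rect(W,(.38,.52,-.18,-.06),.012,.04),rect(W,(.38,.52,-.18,-.06),.02,.04))
E
```

```text
time: 2.2
tcp_pos: [0.4508, -0.1233, 0.1003]
tcp_rot: [-0.003, 0.987, 0.159, -0.0]
ft_force: [-0.7, 0.2, 1.3]
gripper_width: 0.0855
-71.71334098140738 [ 0.45283331 -0.12391363  0.10268153] [array([ 451.2, -122.7]), array([70.6, 44.1]), 19.1, 7081, 'ztop', np.float64(0.0261)] [array([ 451.2, -123. ]), array([70.5, 43.6]), 19.1, 1552, 'ztop', np.float64(0.0267)]
```

View pics/w2.png

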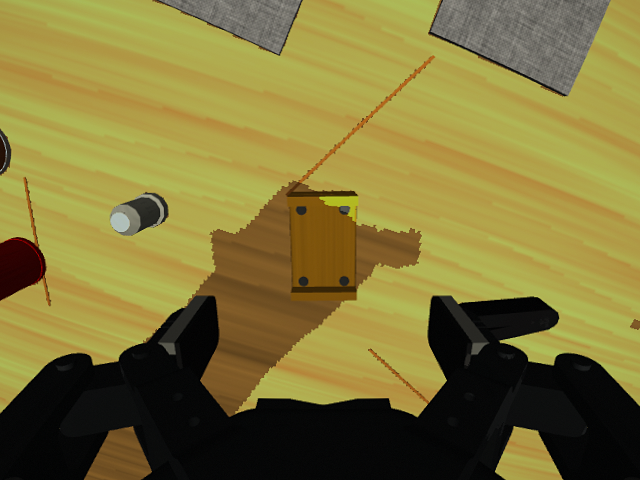

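The bracket (323,245) is square between the fingers. Descending.

```bash
python3 -m crank '0 -.0015 .001 -.04 .7; 0 -.0015 .001 -.07 .7; 0 -.0015 .001 -.09 .7; 0 -.0015 .001 -.1 .7; 0 -.0015 .001 -.1 .7' 40; python3 -m crank '0 0 0 0 0'
```

```text
time: 2.75
tcp_pos: [0.4526, -0.1237, 0.0042]
tcp_rot: [-0.001, 0.986, 0.165, 0.003]
ft_force: [-0.7, -0.2, -0.2]
gripper_width: 0.0853
time: 2.85
tcp_pos: [0.4546, -0.1247, 0.0066]
tcp_rot: [0.0, 0.986, 0.165, 0.004]
ft_force: [-0.0, -0.3, 0.5]
gripper_width: 0.0856
```

```bash
python3 -m crank '0 -.002 .001 -.005 0;0 -.002 .001 -.005 0;0 -.002 .001 -.005 0'; python3 -m crank '0 0 0 0 0;0 0 0 0 0'
```

```text
time: 3.15
tcp_pos: [0.4531, -0.1239, 0.0023]
tcp_rot: [0.001, 0.986, 0.165, 0.005]
ft_force: [-0.1, 0.6, -0.2]
gripper_width: 0.0855
time: 3.35
tcp_pos: [0.4532, -0.1239, 0.0025]
tcp_rot: [0.001, 0.986, 0.165, 0.005]
ft_force: [-0.1, 0.0, -0.5]
gripper_width: 0.0851
```

```bash
python3 -m crank '0.3 0 0 0 0;.6 0 0 0 0;1 0 0 0 0;1 0 0 0 0;1 0 0 0 0;1 0 0 0 0;1 0 0 0 0' 50
python3 - <<'E'
from h import *
m,p,d,W=shot("wrist","w3"); print(get_state())
E
```

```text
time: 4.05
tcp_pos: [0.4535, -0.124, 0.0028]
tcp_rot: [0.001, 0.986, 0.165, 0.005]
ft_force: [-0.5, -0.1, 3.0]
gripper_width: 0.0423
{'time': 4.1, 'qpos': array([-0.4126748 , -0.02616551, -0.43687335,  1.15012039,  0.0044868 ,
        2.39790702]), 'qd': array([ 6.48463210e-05, -6.15962585e-04, -1.20114893e-04, -1.30100543e-03,
       -3.66835924e-04,  7.37954643e-04]), 'tau': array([-1.47928088e-01, -2.79443729e+01,  2.89579028e+01, -1.72958798e-01,
       -1.37904044e-01, -1.36598504e-05]), 'tcp_pos': array([ 0.45349177, -0.12397033,  0.00282584]), 'tcp_rot': array([8.45039136e-04, 9.86318639e-01, 1.64759430e-01, 5.39991016e-03]), 'ft_force': array([-0.01504852,  0.42816974,  3.17993931]), 'wrist_torque': array([0.1788121 , 0.08655976, 0.04444815]), 'gripper_width': 0.04241178426801971}
```

View pics/w3.png

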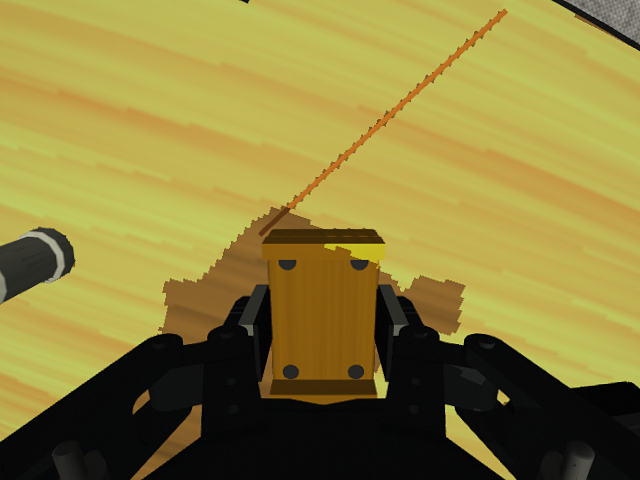

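```bash
python3 -m crank '1 0 0 .03 0;1 0 0 .08 0;1 0 0 .12 0;1 .04 -.015 .14 0;1 .08 -.03 .14 0;1 .10 -.04 .14 0;1 .10 -.04 .14 0;1 .1 -.04 .14 0;1 .1 -.04 .14 0'
python3 - <<'E'
from h import *
m,p,d,W=shot("wrist","w4"); s=get_state();print(s["tcp_pos"],yaw(),s["gripper_width"])
np.save("w4W.npy",W);np.save("w4p.npy",p)
R=cv2.Rodrigues(m["rvec"])[0];t=s["tcp_pos"]
# pads
hsv=p.astype(int);sat=hsv.max(2)-hsv.min(2)
from scipy import ndimage as nd
L,k=nd.label((sat<30)&(abs(W[...,2]-.004)<.006)&(W[...,0]>.5))
for i in range(1,k+1):
    q=L==i
    if q.sum()>1500:
        r=cv2.minAreaRect((W[q][:,:2]*1000).astype(np.float32));print("pad",r,np.median(W[q][:,2]),q.sum())
z=t[2]
print(rect(W,(t[0]-.07,t[0]+.07,t[1]-.06,t[1]+.06),z+.004,z+.03))
E
```

```text
time: 5.0
tcp_pos: [0.552, -0.1634, 0.1416]
tcp_rot: [0.0, 0.986, 0.165, 0.004]
ft_force: [0.3, 0.8, -1.9]
gripper_width: 0.0425
[ 0.55219334 -0.16337845  0.1420172 ] -71.02621723867111 0.04266053278315113
pad ((612.226318359375, -14.785972595214844), (101.1336441040039, 100.044189453125), 83.91458129882812) 0.005880750671529928 17785
pad ((647.4583129882812, -194.9984893798828), (100.17243194580078, 99.91507720947266), 87.75602722167969) 0.005866042342862478 17557
[array([ 551.4, -164. ]), array([69.3, 70.6]), 19.0, 20276, 'ztop', np.float64(0.1654)]
```

View pics/w4.png

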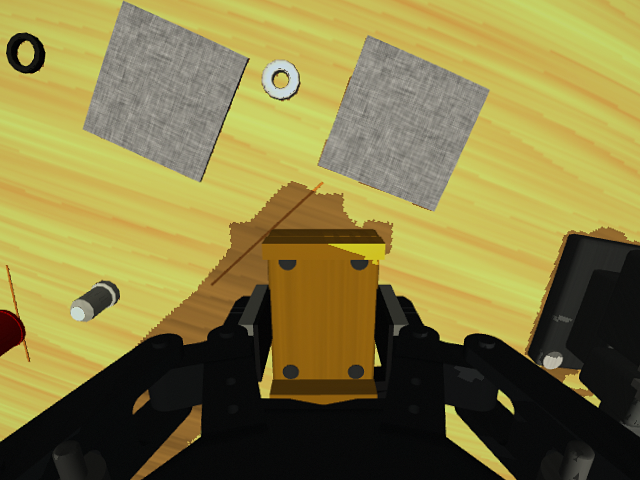

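Run:
```python
from h import *
W=np.load("w4W.npy");p=np.load("w4p.npy").astype(int);s=get_state();t=s["tcp_pos"]
q=(p[...,0]>p[...,2]*2+20)&(W[...,2]>.12)
P=W[q]-t;a=np.radians(yaw()+90)
l=P[:,0]*np.cos(a)+P[:,1]*np.sin(a); w=-P[:,0]*np.sin(a)+P[:,1]*np.cos(a)
print(len(P),"l",np.percentile(l,[0,.5,50,99.5,100]),"w",np.percentile(w,[0,.5,50,99.5,100]),"z",np.percentile(P[:,2],[1,10,50,90,99]))
e=P[:,2]>np.percentile(P[:,2],99)-.004
print("ears",cv2.minAreaRect((np.c_[l,w][e]*1000).astype(np.float32)))
```

```text
17964 l [-0.03552847 -0.03361026  0.00254292  0.03349859  0.03376541] w [-0.06270505 -0.02206681 -0.00022259  0.02995893  0.0647488 ] z [0.00275847 0.01166008 0.01271579 0.02232477 0.06380294]
ears ((2.0477733612060547, 1.033599853515625), (127.4549789428711, 29.658964157104492), 89.92544555664062)
```

```bash
python3 -m crank '1 .04 -.012 0 0;1 .075 -.024 -.02 0;1 .096 -.031 -.05 0;1 .096 -.031 -.085 0;1 .096 -.031 -.11 0;1 .096 -.031 -.12 0;1 .096 -.031 -.12 0;1 .096 -.031 -.12 0;1 .096 -.031 -.12 0'
python3 - <<'E'
from h import *
print(get_state()["tcp_pos"])
E
```

```text
time: 5.95
tcp_pos: [0.6499, -0.195, 0.0251]
tcp_rot: [0.002, 0.986, 0.165, 0.007]
ft_force: [0.1, -0.2, -1.8]
gripper_width: 0.0424
[ 0.64988052 -0.19503289  0.02512033]
```

```bash
python3 -m crank '1 -.002 .0005 -.008 0;1 -.002 .0005 -.014 0;1 -.002 .0005 -.017 0;1 -.002 .0005 -.017 0'; python3 -m crank '1 0 0 0 0'
```

```text
time: 6.35
tcp_pos: [0.6473, -0.1943, 0.0072]
tcp_rot: [0.001, 0.986, 0.165, 0.006]
ft_force: [-0.5, -0.2, -4.4]
gripper_width: 0.0427
time: 6.45
tcp_pos: [0.6472, -0.1943, 0.0071]
tcp_rot: [0.001, 0.986, 0.165, 0.006]
ft_force: [-0.3, 0.7, -2.6]
gripper_width: 0.0423
```

```bash
python3 -m crank '1 .0005 0 -.0015 0;1 .0005 0 -.0015 0;1 .0005 0 -.0015 0'
```

```text
time: 6.75
tcp_pos: [0.6477, -0.1944, 0.0069]
tcp_rot: [0.001, 0.986, 0.165, 0.006]
ft_force: [-3.9, -0.2, 5.0]
gripper_width: 0.0426
```

Contact. Release and lift, with a check image.

```bash
python3 -m crank '.4 0 0 0 0;.3 0 0 0 0;0 0 0 0 0;0 0 0 0 0;0 0 0 .02 0;0 0 0 .06 0;0 0 0 .1 0;0 0 0 .1 0'
python3 - <<'E'
from h import *
m,p,d,W=shot("wrist","w5"); s=get_state();t=s["tcp_pos"];print(t,yaw(),s["gripper_width"])
sat=p.astype(int).max(2)-p.astype(int).min(2)
print("br",rect(W,(.59,.70,-.245,-.145),.012,.05),rect(W,(.59,.70,-.245,-.145),.024,.05))
q=(abs(W[...,2]-.0055)<.006)&(sat<32)&(W[...,0]>.56)&(W[...,1]<-.12)&(W[...,1]>-.27)
print("pad",cv2.minAreaRect((W[q][:,:2]*1000).astype(np.float32)),q.sum())
E
```

```text
time: 7.55
tcp_pos: [0.6522, -0.1962, 0.1155]
tcp_rot: [0.005, 0.986, 0.165, 0.012]
ft_force: [0.8, -0.6, 1.6]
gripper_width: 0.0854
[ 0.65087285 -0.1956503   0.11223482] -71.01498204887997 0.08540034013679851
br [array([ 646.3, -194.9]), array([70.9, 44. ]), 19.3, 6413, 'ztop', np.float64(0.0301)] [array([ 646.3, -195.1]), array([70.8, 43.4]), 19.1, 1357, 'ztop', np.float64(0.0307)]
pad ((702.7684936523438, -200.35130310058594), (104.91342163085938, 270.699951171875), 84.36154174804688) 10856
```

View pics/w5.png

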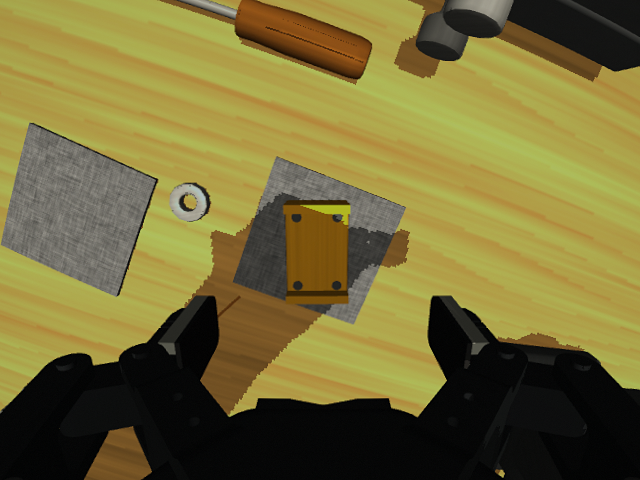

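Run:
```python
from h import *
m,p,d,W=shot("wrist","w6")
C=np.array([[277,157],[405,207],[353,324],[233,280]])
g=[]
for u,v in C:
    g.append(np.nanmedian(W[v-2:v+3,u-2:u+3].reshape(-1,3),0))
print(np.round(g,4),np.mean(g,0)); print(get_state()["tcp_pos"])
print("br",rect(W,(.59,.70,-.245,-.145),.012,.05))
```

```text
[[ 0.6974 -0.1477  0.0056]
 [ 0.6938 -0.2446  0.0057]
 [ 0.5933 -0.242   0.0016]
 [ 0.5996 -0.1425  0.0026]] [ 0.64604165 -0.19419453  0.0038887 ]
[ 0.64922411 -0.19497248  0.10921716]
br [array([ 646.2, -194.9]), array([70.8, 44.1]), 19.0, 6592, 'ztop', np.float64(0.0301)]
```

Bracket is centred on its pad within 1 mm (bracket at 317,252, pad around it). Now the coil.

```bash
python3 -m crank '0 -.024 .035 .03 0; 0 -.048 .074 .04 0; 0 -.072 .114 .04 0; 0 -.098 .154 .04 0; 0 -.124 .194 .04 0; 0 -.15 .234 .04 0; 0 -.176 .272 .04 0; 0 -.2 .306 .04 0; 0 -.209 .321 .03 0; 0 -.209 .321 .03 0'; python3 -m crank '0 0 0 0 0;0 0 0 0 0'
python3 - <<'E'
from h import *
m,p,d,W=shot("wrist","w7"); s=get_state();t=s["tcp_pos"];print(t,yaw())
print("coil",rect(W,(.40,.49,.09,.17),.045,.08))
E
```

```text
time: 8.65
tcp_pos: [0.4368, 0.1276, 0.1362]
tcp_rot: [0.002, 0.986, 0.167, 0.005]
ft_force: [0.8, -0.8, 0.2]
gripper_width: 0.0855
time: 8.85
tcp_pos: [0.4364, 0.1269, 0.135]
tcp_rot: [0.002, 0.986, 0.166, 0.004]
ft_force: [-0.2, -0.4, 0.8]
gripper_width: 0.0851
[0.43690325 0.12679828 0.13542984] -70.86432319858459
coil [array([439.8, 126.5]), array([37.9, 37.3]), 19.4, 2516, 'ztop', np.float64(0.0529)]
```

View pics/w7.png

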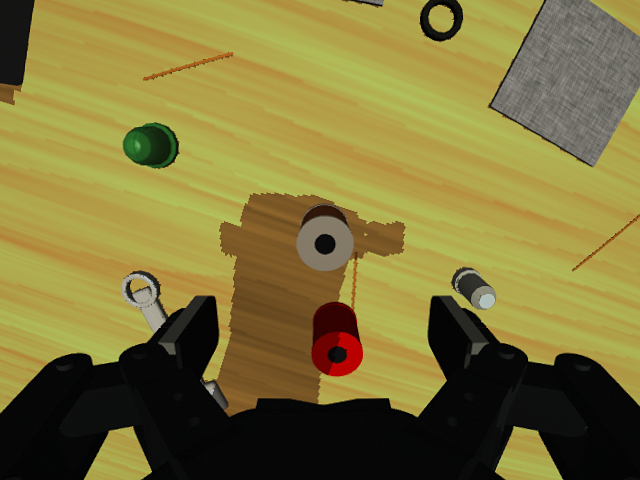

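```bash
python3 -m crank '0 .003 0 -.04 0; 0 .003 0 -.07 0; 0 .003 0 -.1 0; 0 .003 0 -.115 0; 0 .003 0 -.123 0; 0 .003 0 -.123 0; 0 .003 0 -.123 0'
```

```text
time: 9.6
tcp_pos: [0.441, 0.1265, 0.0134]
tcp_rot: [0.002, 0.986, 0.166, 0.005]
ft_force: [-0.2, -0.2, 0.8]
gripper_width: 0.0854
```

```bash
python3 -m crank '.4 -.001 0 0 0;.8 -.001 0 0 0;1 -.001 0 0 0;1 -.001 0 0 0;1 -.001 0 0 0;1 -.001 0 0 0;1 -.001 0 0 0' 40; python3 -m crank '1 0 0 .03 0;1 0 0 .08 0;1 0 0 .12 0;1 0 0 .14 0;1 0 0 .14 0;1 0 0 .14 0'
python3 - <<'E'
from h import *
m,p,d,W=shot("wrist","w8"); s=get_state();t=s["tcp_pos"];print(t,yaw())
np.save("w8W.npy",W)
r=rect(W,(t[0]-.03,t[0]+.03,t[1]-.025,t[1]+.025),t[2]+.03,t[2]+.045);print("coil",r)
E
```

```text
time: 10.3
tcp_pos: [0.4409, 0.1267, 0.0144]
tcp_rot: [0.002, 0.986, 0.166, 0.006]
ft_force: [-0.5, -1.0, 5.5]
gripper_width: 0.0372
time: 10.9
tcp_pos: [0.4403, 0.1266, 0.1531]
tcp_rot: [0.002, 0.986, 0.166, 0.005]
ft_force: [-0.6, -0.4, -2.2]
gripper_width: 0.037
[0.43953265 0.12652677 0.15201336] -70.90508751367682
coil [array([439.5, 124.9]), array([39.2, 51.8]), 6.9, 10821, 'ztop', np.float64(0.1936)]
```

View pics/w8.png

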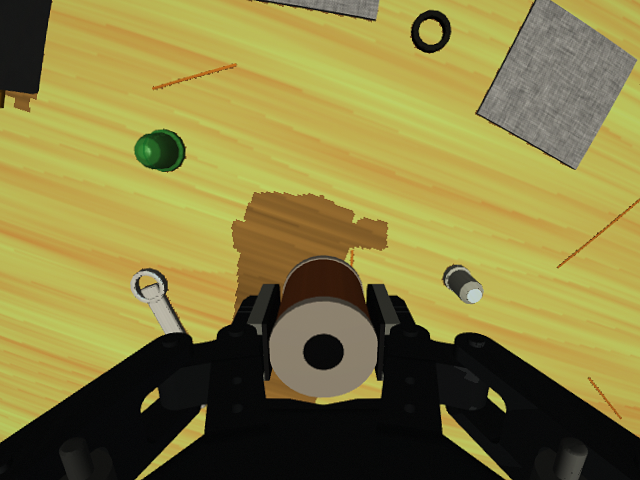

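Run:
```python
from h import *
W=np.load("w8W.npy");p=cv2.imread("pics/w8.png").astype(int);t=np.array([0.43953265,0.12652677,0.15201336])
Z=W[...,2]-t[2]
q=(Z>.032)&(Z<.046)&(p.min(2)>100)
r=cv2.minEnclosingCircle((W[q][:,:2]*1000).astype(np.float32)); print(q.sum(),r,cv2.minAreaRect((W[q][:,:2]*1000).astype(np.float32)),np.percentile(Z[q],[5,50,95]))
print(np.argwhere(q).mean(0))
```

```text
6895 ((439.2640380859375, 125.94986724853516), 19.35848045349121) ((439.12811279296875, 126.00209045410156), (38.18042755126953, 36.94697952270508), 17.61375617980957) [0.03753241 0.03845359 0.03933497]
[348.68281363 323.08745468]
```

```bash
python3 -m crank '1 .024 -.037 0 0; 1 .049 -.076 0 0; 1 .074 -.115 0 0; 1 .099 -.154 0 0; 1 .124 -.193 0 0; 1 .149 -.232 0 0; 1 .174 -.271 0 0; 1 .195 -.303 0 0; 1 .207 -.321 0 0; 1 .207 -.321 0 0'; python3 -m crank '1 0 0 -.03 0;1 0 0 -.05 0;1 0 0 -.07 0;1 0 0 -.07 0;1 0 0 -.07 0'
python3 - <<'E'
from h import *
m,p,d,W=shot("wrist","w9"); s=get_state();t=s["tcp_pos"];print(t,yaw())
E
```

```text
time: 11.95
tcp_pos: [0.6458, -0.1971, 0.1468]
tcp_rot: [0.001, 0.986, 0.164, 0.001]
ft_force: [0.8, 0.5, -1.7]
gripper_width: 0.037
time: 12.45
tcp_pos: [0.644, -0.1958, 0.0747]
tcp_rot: [-0.0, 0.986, 0.164, -0.001]
ft_force: [-0.2, -0.9, -1.1]
gripper_width: 0.0371
[ 0.64526928 -0.19642015  0.07651721] -71.07546814489865
```

View pics/w9.png

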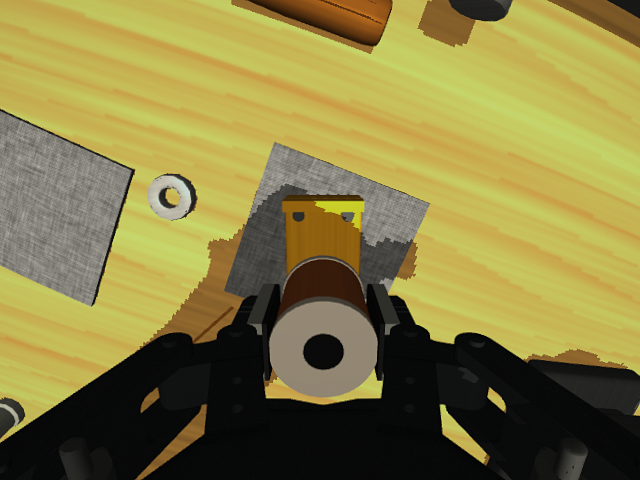

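```bash
python3 -m crank '1 .001 .002 -.015 0;1 .001 .002 -.028 0;1 .001 .002 -.036 0;1 .001 .002 -.036 0;1 .001 .002 -.036 0'; python3 -m crank '1 0 0 0 0'
```

```text
time: 13.0
tcp_pos: [0.6459, -0.1943, 0.0399]
tcp_rot: [0.0, 0.986, 0.164, 0.0]
ft_force: [0.2, 0.5, -1.1]
gripper_width: 0.0371
time: 13.1
tcp_pos: [0.6464, -0.1946, 0.0406]
tcp_rot: [0.001, 0.986, 0.164, 0.001]
ft_force: [0.3, -0.5, -0.1]
gripper_width: 0.0369
```

```bash
python3 -m crank '1 0 .0003 -.004 0;1 0 .0003 -.007 0;1 0 .0003 -.0075 0;1 0 .0003 -.0075 0'; python3 -m crank '1 0 0 -.0007 0;1 0 0 -.001 0;1 0 0 -.001 0'
```

```text
time: 13.5
tcp_pos: [0.6462, -0.1943, 0.0329]
tcp_rot: [0.001, 0.986, 0.164, 0.001]
ft_force: [-0.2, 0.6, -2.0]
gripper_width: 0.0369
time: 13.8
tcp_pos: [0.6464, -0.1943, 0.0325]
tcp_rot: [0.001, 0.986, 0.164, 0.001]
ft_force: [-0.1, 0.4, 2.1]
gripper_width: 0.0365
```

```bash
python3 -m crank '1 0 0 -.0008 0;1 0 0 -.0008 0'; python3 -m crank '.45 0 0 0 0;.3 0 0 0 0;0 0 0 0 0;0 0 0 0 0;0 0 0 0 0;0 0 0 .03 0;0 0 0 .07 0;0 0 0 .12 0;0 0 0 .12 0;0 0 0 .12 0'
python3 - <<'E'
from h import *
m,p,d,W=shot("wrist","w10"); s=get_state();t=s["tcp_pos"];print(t,yaw())
print("coil",rect(W,(.60,.69,-.245,-.145),.06,.09))
P=W[(W[...,0]>.59)&(W[...,0]<.7)&(W[...,1]>-.245)&(W[...,1]<-.14)&(W[...,2]>.0235)&(W[...,2]<.034)]
print("ears",cv2.minAreaRect((P[:,:2]*1000).astype(np.float32)))
for n in("scene","side"): shot(n,n+"10")
E
```

```text
time: 14.0
tcp_pos: [0.6464, -0.1943, 0.0325]
tcp_rot: [0.001, 0.986, 0.164, 0.001]
ft_force: [-3.1, 0.2, 4.4]
gripper_width: 0.0371
time: 15.0
tcp_pos: [0.648, -0.195, 0.1556]
tcp_rot: [0.003, 0.986, 0.164, 0.004]
ft_force: [-0.2, -0.7, 0.0]
gripper_width: 0.0856
[ 0.64677699 -0.19450027  0.15301847] -71.08463241364508
coil [array([ 645.5, -194.6]), array([37.8, 37.7]), 66.8, 2460, 'ztop', np.float64(0.0709)]
ears ((646.3350830078125, -195.00962829589844), (70.7182846069336, 43.82273483276367), 19.065109252929688)
```

View pics/w10.png

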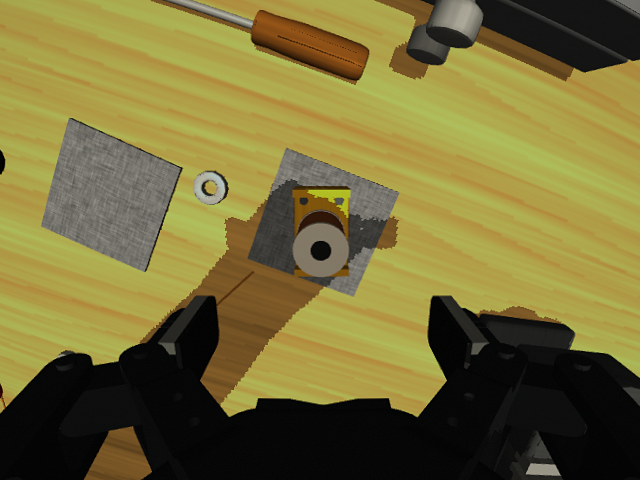

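View pics/side10.png

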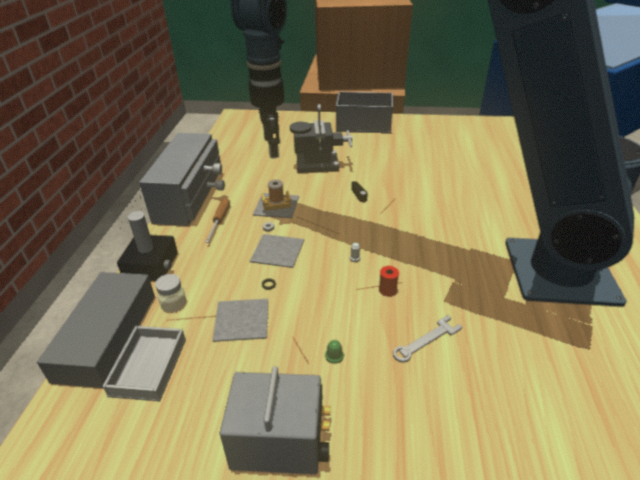

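```bash
python3 -m crank '0 -.036 .033 0 0; 0 -.072 .066 0 0; 0 -.108 .099 0 0; 0 -.143 .131 0 0; 0 -.178 .162 -.01 0; 0 -.205 .187 -.02 0; 0 -.2114 .1927 -.03 0; 0 -.2114 .1927 -.03 0;0 -.2114 .1927 -.03 0;0 -.2114 .1927 -.03 0'
python3 - <<'E'
from h import *
m,p,d,W=shot("wrist","w11"); s=get_state();t=s["tcp_pos"];print(t,yaw())
print("tip",rect(W,(.40,.47,-.04,.04),.034,.06),rect(W,(.40,.47,-.04,.04),.03,.06))
E
```

```text
time: 16.15
tcp_pos: [0.4347, -0.0018, 0.1203]
tcp_rot: [0.0, 0.986, 0.164, -0.0]
ft_force: [0.8, 0.0, 0.4]
gripper_width: 0.0853
[ 0.43489089 -0.00188785  0.12057484] -71.13906642005986
tip [array([435.4,  -1.2]), array([19.5, 18.7]), 18.1, 687, 'ztop', np.float64(0.0445)] [array([435.4,  -1.2]), array([19.4, 18.9]), 17.4, 727, 'ztop', np.float64(0.0445)]
```

View pics/w11.png

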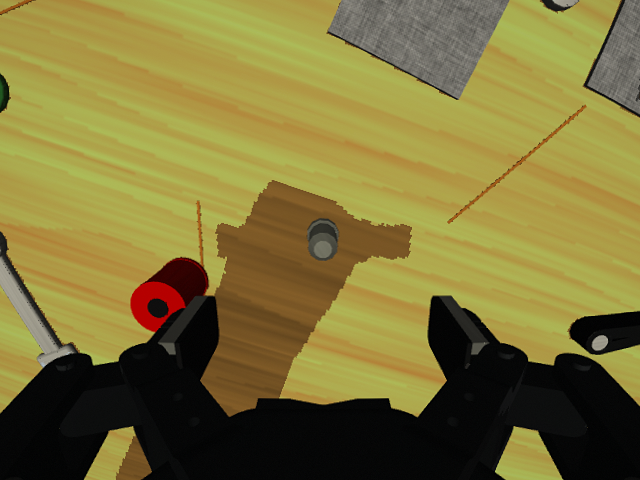

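Tip at (323,240). The red decoy is close to the left finger, so I'll turn the jaws by +95°, which also suits the bat.

```bash
python3 -m crank '0 0 0 0 8;0 0 0 0 16;0 0 0 0 24;0 0 0 0 32;0 0 0 0 40;0 0 0 0 48;0 0 0 0 56;0 0 0 0 64;0 0 0 0 72;0 0 0 0 80'; python3 -m crank '0 0 0 0 8;0 0 0 0 15;0 0 0 0 15;0 0 0 0 15'
python3 - <<'E'
from h import *
m,p,d,W=shot("wrist","w12"); s=get_state();t=s["tcp_pos"];print(t,yaw(),s["qpos"])
print("tip",rect(W,(.40,.47,-.04,.04),.034,.06),rect(W,(.40,.47,-.04,.04),.03,.06))
print("bat",rect(W,(.39,.49,-.32,-.2),.016,.06))
E
```

```text
time: 17.2
tcp_pos: [0.4359, -0.0026, 0.1211]
tcp_rot: [0.001, 0.649, 0.761, 0.0]
ft_force: [-0.4, 0.9, -0.6]
gripper_width: 0.0854
time: 17.6
tcp_pos: [0.4365, -0.0031, 0.1214]
tcp_rot: [0.001, 0.545, 0.838, 0.0]
ft_force: [0.5, -0.5, 0.8]
gripper_width: 0.0857
[ 0.43641695 -0.0030147   0.12129637] 23.96538953328549 [-1.60824200e-01 -1.83197808e-01 -3.38483718e-01  1.41394065e+00
  2.67783684e-05  9.91696638e-01]
tip [array([435.1,  -1.5]), array([19.3, 19.3]), 43.3, 690, 'ztop', np.float64(0.0446)] [array([435.1,  -1.5]), array([19.3, 19.3]), 43.3, 727, 'ztop', np.float64(0.0446)]Traceback (most recent call last):
  File "<stdin>", line 4, in <module>
  File "h.py", line 24, in rect
    return [np.round(r[0],1),np.round(r[1],1),round(r[2],1),len(P),"ztop",np.percentile(P[:,2],95).round(4)]
                                                                          ~~~~~~~~~~~~~^^^^^^^^^^^
    return _quantile_unchecked(
        a, q, axis, out, overwrite_input, method, keepdims, weights)
    return _ureduce(a,
                    func=_quantile_ureduce_func,
    ...<5 lines>...
                    overwrite_input=overwrite_input,
                    method=method)
    r = func(a, **kwargs)
    result = _quantile(arr,
                       quantiles=q,
    ...<2 lines>...
                       out=out,
                       weights=wgt)
    slices_having_nans = np.isnan(arr[-1, ...])
                                  ~~~^^^^^^^^^
IndexError: index -1 is out of bounds for axis 0 with size 0
```

View pics/w12.png

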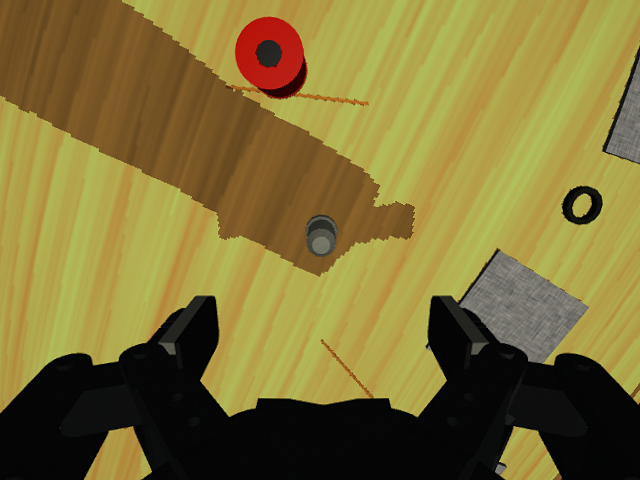

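```bash
python3 -m crank '0 -.001 .0016 -.04 0; 0 -.001 .0016 -.07 0; 0 -.001 .0016 -.095 0; 0 -.001 .0016 -.108 0; 0 -.001 .0016 -.111 0; 0 -.001 .0016 -.111 0; 0 -.001 .0016 -.111 0'; python3 -m crank '0 0 0 0 0'
```

```text
time: 18.35
tcp_pos: [0.4368, -0.0017, 0.0118]
tcp_rot: [0.002, 0.545, 0.838, 0.001]
ft_force: [0.5, -0.7, 0.5]
gripper_width: 0.0852
time: 18.45
tcp_pos: [0.4381, -0.0019, 0.0133]
tcp_rot: [0.003, 0.545, 0.838, 0.001]
ft_force: [0.5, -0.3, -0.5]
gripper_width: 0.0856
```

```bash
python3 -m crank '0 -.0027 .0003 -.003 0;0 -.0027 .0003 -.003 0;0 -.0027 .0003 -.003 0;.4 -.0027 .0003 -.003 0;.7 -.0027 .0003 -.003 0;.8 -.0027 .0003 -.003 0;1 -.0027 .0003 -.003 0;1 -.0027 .0003 -.003 0' 30;python3 -m crank '1 0 0 0 0;1 0 0 0 0;1 0 0 0 0;1 0 0 0 0'
```

```text
time: 19.25
tcp_pos: [0.4355, -0.0016, 0.0104]
tcp_rot: [0.003, 0.545, 0.838, 0.001]
ft_force: [-0.5, 0.9, -0.3]
gripper_width: 0.0188
time: 19.65
tcp_pos: [0.4355, -0.0016, 0.0104]
tcp_rot: [0.003, 0.545, 0.838, 0.001]
ft_force: [-0.1, 0.4, -1.0]
gripper_width: 0.019
```

```bash
python3 -m crank '1 0 0 .03 0;1 0 0 .08 0;1 .03 -.002 .11 0;1 .07 -.005 .11 0;1 .11 -.008 .11 0;1 .14 -.011 .11 0;1 .165 -.0125 .11 0;1 .177 -.013 .11 0;1 .177 -.013 .11 0;1 .177 -.013 .11 0'
python3 - <<'E'
from h import *
m,p,d,W=shot("wrist","w13"); s=get_state();t=s["tcp_pos"];print(t,yaw(),s["gripper_width"])
Z=W[...,2]-t[2]
q=(Z>.022)&(Z<.038)&(np.hypot(W[...,0]-t[0],W[...,1]-t[1])<.013)
print("tiptop",cv2.minAreaRect((W[q][:,:2]*1000).astype(np.float32)),q.sum())
from scipy import ndimage as nd
P=p.astype(int);sat=P.max(2)-P.min(2)
L,k=nd.label((sat<30)&(abs(W[...,2]-.0045)<.006)&(W[...,0]>.5))
for i in range(1,k+1):
    q=L==i
    if q.sum()>1500: print("pad",cv2.minAreaRect((W[q][:,:2]*1000).astype(np.float32)),q.sum())
E
```

```text
time: 20.65
tcp_pos: [0.6119, -0.0145, 0.1199]
tcp_rot: [0.003, 0.545, 0.838, 0.001]
ft_force: [-1.2, -0.1, -1.0]
gripper_width: 0.0187
[ 0.61159191 -0.01446243  0.12004012] 23.934708647674768 0.01905141322110309
tiptop ((612.0747680664062, -13.74739933013916), (21.902132034301758, 20.000017166137695), 25.629291534423828) 2488
pad ((649.2655639648438, 169.9268798828125), (100.42633056640625, 44.31123352050781), 10.104655265808105) 6644
pad ((612.3477783203125, -14.818283081054688), (100.24237060546875, 99.74829864501953), 83.91448211669922) 15224
```

View pics/w13.png

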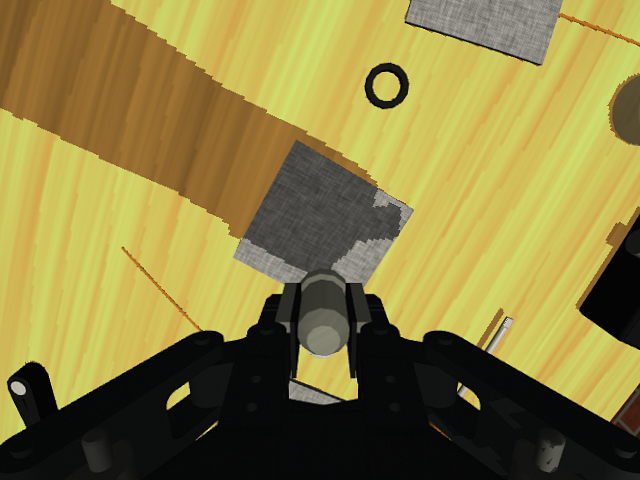

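```bash
python3 -m crank '1 .0004 -.0007 -.04 0;1 .0004 -.0007 -.07 0;1 .0004 -.0007 -.09 0;1 .0004 -.0007 -.098 0;1 .0004 -.0007 -.098 0;1 .0004 -.0007 -.098 0'; python3 -m crank '1 0 0 0 0'
```

```text
time: 21.3
tcp_pos: [0.6126, -0.0152, 0.0235]
tcp_rot: [0.003, 0.545, 0.838, 0.002]
ft_force: [0.9, 0.4, 0.2]
gripper_width: 0.0187
time: 21.4
tcp_pos: [0.6138, -0.0154, 0.0255]
tcp_rot: [0.005, 0.545, 0.838, 0.002]
ft_force: [-0.2, -0.2, -0.1]
gripper_width: 0.0189
```

```bash
python3 -m crank '1 -.0018 .0002 -.005 0;1 -.0018 .0002 -.009 0;1 -.0018 .0002 -.0095 0;1 -.0018 .0002 -.0095 0'; python3 -m crank '1 0 0 -.001 0;1 0 0 -.001 0;1 0 0 -.001 0'
```

```text
time: 21.8
tcp_pos: [0.6117, -0.0151, 0.0157]
tcp_rot: [0.005, 0.545, 0.838, 0.002]
ft_force: [0.5, -0.1, -0.9]
gripper_width: 0.0189
time: 22.1
tcp_pos: [0.6117, -0.0151, 0.0146]
tcp_rot: [0.005, 0.545, 0.838, 0.002]
ft_force: [-0.0, 0.3, -0.6]
gripper_width: 0.019
```

```bash
python3 -m crank '1 0 0 -.0007 0;1 0 0 -.0007 0'; python3 -m crank '1 0 0 -.0007 0;1 0 0 -.0007 0'
```

```text
time: 22.3
tcp_pos: [0.6118, -0.0152, 0.0144]
tcp_rot: [0.005, 0.545, 0.838, 0.002]
ft_force: [-1.7, 1.0, 3.6]
gripper_width: 0.0188
time: 22.5
tcp_pos: [0.6118, -0.0152, 0.0144]
tcp_rot: [0.005, 0.545, 0.838, 0.002]
ft_force: [-2.8, 0.1, 5.7]
gripper_width: 0.0191
```

```bash
python3 -m crank '.7 0 0 0 0;.5 0 0 0 0;.2 0 0 0 0;0 0 0 0 0;0 0 0 0 0;0 0 0 0 0;0 0 0 .03 0;0 0 0 .08 0;0 0 0 .12 0;0 0 0 .12 0'
python3 - <<'E'
from h import *
m,p,d,W=shot("wrist","w14"); s=get_state();t=s["tcp_pos"];print(t,yaw(),s["gripper_width"])
print("tip",rect(W,(.57,.65,-.05,.02),.035,.07))
E
```

```text
time: 23.5
tcp_pos: [0.6166, -0.0158, 0.1432]
tcp_rot: [0.011, 0.545, 0.838, 0.005]
ft_force: [-0.2, 0.2, -0.3]
gripper_width: 0.0854
[ 0.61503596 -0.01561145  0.13969529] 23.934007324868546 0.08540995242791752
tip [array([612.2, -14.7]), array([19.2, 19.3]), 9.0, 627, 'ztop', np.float64(0.0485)]
```

View pics/w14.png

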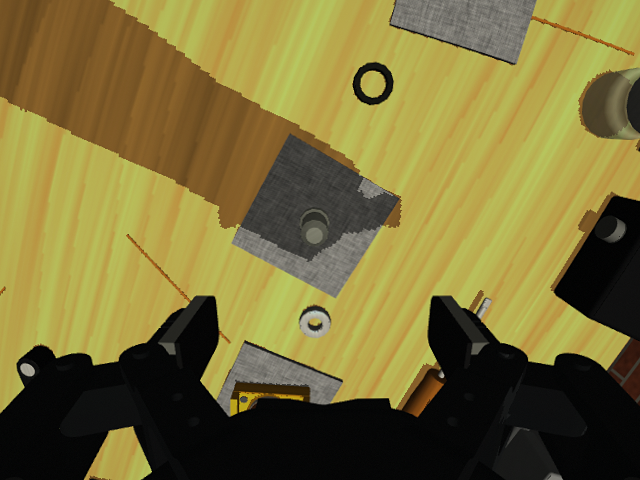

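```bash
python3 -m crank '0 -.028 -.04 0 0;0 -.056 -.079 0 0;0 -.084 -.118 0 0;0 -.112 -.157 0 0;0 -.14 -.196 0 0;0 -.162 -.228 0 0;0 -.175 -.246 -.01 0;0 -.1775 -.2485 -.02 0;0 -.1775 -.2485 -.02 0;0 -.1775 -.2485 -.02 0'
python3 - <<'E'
from h import *
m,p,d,W=shot("wrist","w15"); s=get_state();t=s["tcp_pos"];print(t,yaw(),s["qpos"])
print("bat",rect(W,(.38,.50,-.33,-.2),.014,.04),rect(W,(.38,.50,-.33,-.2),.008,.04))
E
```

```text
time: 24.55
tcp_pos: [0.4374, -0.2628, 0.1185]
tcp_rot: [0.008, 0.545, 0.839, 0.005]
ft_force: [0.6, -0.6, -0.1]
gripper_width: 0.0851
[ 0.43793041 -0.26292812  0.11920155] 24.0266576841165 [-0.67878236 -0.00364011 -0.17622903  1.38178471  0.01080216  0.47267544]
bat [array([ 439.2, -263.5]), array([23.8, 75.4]), 29.8, 2879, 'ztop', np.float64(0.025)] [array([ 439.2, -263.5]), array([23.8, 75.4]), 29.8, 2925, 'ztop', np.float64(0.025)]
```

View pics/w15.png

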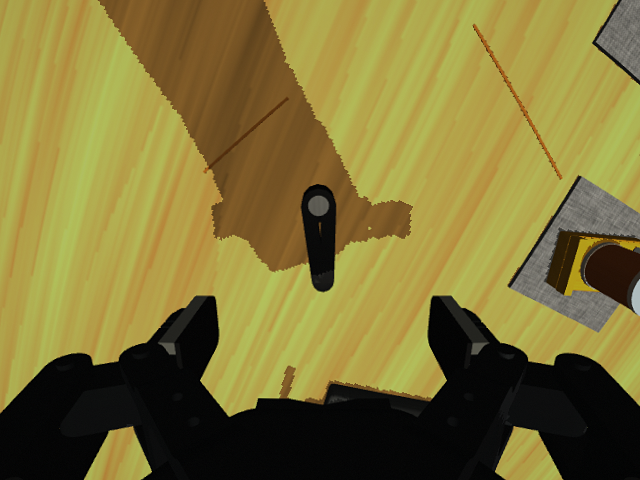

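Run:
```python
from h import *
m,p,d,W=shot("wrist","w16"); s=get_state();t=s["tcp_pos"];print(t,yaw())
q=(W[...,0]>.38)&(W[...,0]<.5)&(W[...,1]>-.33)&(W[...,1]<-.2)&(W[...,2]>.019)&(W[...,2]<.04)
P=W[q][:,:2];c=P.mean(0)
w,v=np.linalg.eigh(np.cov(P.T));a=v[:,1]; a=a if a[1]<0 else -a; n=np.array([-a[1],a[0]])
l=(P-c)@a;b=(P-c)@n
print(len(P),"len",np.ptp(l),"wid",np.ptp(b),"mid",c+a*(l.max()+l.min())/2+n*(b.max()+b.min())/2,"yaw",np.degrees(np.arctan2(a[1],a[0])))
```

```text
[ 0.43826309 -0.26308283  0.11966739] 24.043522917049813
2836 len 0.07558784649006992 wid 0.02336462078279696 mid [ 0.43827622 -0.26413767] yaw -62.88896701833335
```

```bash
python3 -m crank '0 0 -.001 -.04 3; 0 0 -.001 -.075 3; 0 0 -.001 -.1 3; 0 0 -.001 -.112 3; 0 0 -.001 -.115 3; 0 0 -.001 -.115 3; 0 0 -.001 -.115 3'; python3 -m crank '0 0 0 0 0'
```

```text
time: 25.35
tcp_pos: [0.4398, -0.265, 0.0066]
tcp_rot: [0.011, 0.522, 0.853, 0.004]
ft_force: [-0.7, 0.7, 0.6]
gripper_width: 0.0854
time: 25.45
tcp_pos: [0.4408, -0.2657, 0.0082]
tcp_rot: [0.012, 0.522, 0.853, 0.004]
ft_force: [0.4, 0.1, -0.6]
gripper_width: 0.0854
```

```bash
python3 -m crank '0 -.0025 .0016 -.004 0;0 -.0025 .0016 -.004 0;0 -.0025 .0016 -.004 0;.4 -.0025 .0016 -.004 0;.7 -.0025 .0016 -.004 0;.8 -.0025 .0016 -.004 0;1 -.0025 .0016 -.004 0;1 -.0025 .0016 -.004 0;1 -.0025 .0016 -.004 0' 35; python3 -m crank '1 0 0 0 0;1 0 0 0 0;1 0 0 0 0'
```

```text
time: 26.35
tcp_pos: [0.4385, -0.2643, 0.0044]
tcp_rot: [0.012, 0.522, 0.853, 0.004]
ft_force: [0.0, -0.3, 0.2]
gripper_width: 0.0204
time: 26.65
tcp_pos: [0.4385, -0.2643, 0.0044]
tcp_rot: [0.012, 0.522, 0.853, 0.004]
ft_force: [0.1, 0.3, -0.2]
gripper_width: 0.0199
```

```bash
python3 -m crank '1 0 0 .04 0;1 0 0 .09 0;1 0 .03 .13 0;1 0 .075 .14 0;1 .01 .12 .14 0;1 .02 .165 .14 0;1 .03 .21 .14 0;1 .04 .255 .14 0;1 .055 .3 .14 0;1 .07 .345 .14 0'; python3 -m crank '1 .03 .03 0 0;1 .06 .06 0 0;1 .09 .09 0 0;1 .12 .11 0 0;1 .13 .115 0 0;1 .13 .115 0 0;1 .13 .115 0 0'
python3 - <<'E'
from h import *
m,p,d,W=shot("wrist","w17"); s=get_state();t=s["tcp_pos"];print(t,yaw(),s["gripper_width"],s["qpos"])
np.save("w17W.npy",W)
from scipy import ndimage as nd
P=p.astype(int);sat=P.max(2)-P.min(2)
L,k=nd.label((sat<30)&(abs(W[...,2]-.0045)<.006)&(W[...,0]>.5))
for i in range(1,k+1):
    q=L==i
    if q.sum()>1500: print("pad",cv2.minAreaRect((W[q][:,:2]*1000).astype(np.float32)),q.sum())
E
```

```text
time: 27.65
tcp_pos: [0.5086, 0.0826, 0.1444]
tcp_rot: [0.013, 0.522, 0.853, 0.004]
ft_force: [0.7, -1.4, -0.1]
gripper_width: 0.0201
time: 28.35
tcp_pos: [0.6379, 0.1974, 0.1437]
tcp_rot: [0.012, 0.522, 0.853, 0.004]
ft_force: [0.3, -0.0, -1.2]
gripper_width: 0.0204
[0.63779331 0.1971397  0.14413998] 27.057485867818187 0.020475462179576825 [ 0.20470873  0.39776961  0.33495465  1.48513539 -0.01119092  1.30297445]
pad ((787.9540405273438, 320.7810974121094), (71.363525390625, 122.0472183227539), 0.7272443175315857) 11908
pad ((644.60986328125, 198.4424591064453), (99.4828872680664, 99.65107727050781), 10.027616500854492) 10635
```

View pics/w17.png

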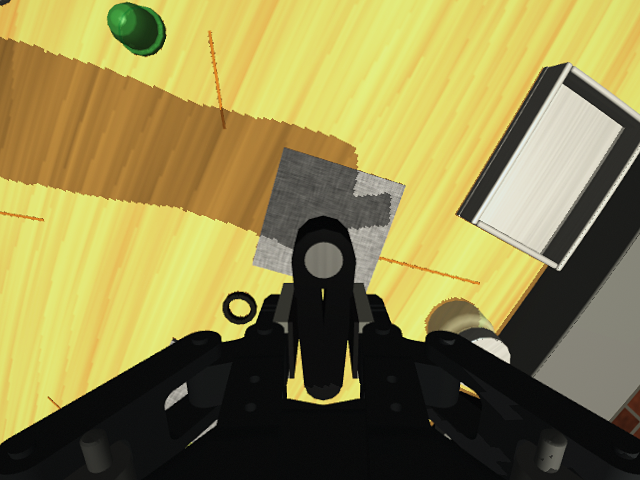

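Run:
```python
from h import *
W=np.load("w17W.npy");t=np.array([0.63779331,0.1971397,0.14413998]);p=cv2.imread("pics/w17.png").astype(int)
u,v=np.meshgrid(np.arange(640),np.arange(480))
q=(u>290)&(u<358)&(v<395)&(W[...,2]>t[2]+.010)&(W[...,2]<t[2]+.026)
a=np.radians(27.05-90);A=np.array([np.cos(a),np.sin(a)]);n=np.array([-A[1],A[0]])
P=W[q]-t;l=P[:,:2]@A;b=P[:,:2]@n
print(q.sum(),l.min(),l.max(),np.percentile(b,[1,50,99]),np.percentile(P[:,2],[2,50,98]))
k=l<-.02;print(np.percentile(b[k],[1,50,99]))
```

```text
8885 -0.038206488628011154 0.035395583120984425 [-0.01064671  0.00068166  0.01210241] [0.0138106  0.01903613 0.02149386]
[-0.01077594  0.00058886  0.01175859]
```

```bash
python3 - <<'E'
from h import *
W=np.load("w17W.npy");t=np.array([0.63779331,0.1971397,0.14413998])
u,v=np.meshgrid(np.arange(640),np.arange(480))
a=np.radians(27.05-90);A=np.array([np.cos(a),np.sin(a)]);n=np.array([-A[1],A[0]])
P=W-t;l=P[...,:2]@A;b=P[...,:2]@n
for x in(-.03,-.02,-.01,0,.01,.02,.03):
    q=(u>290)&(u<358)&(abs(l-x)<.003)&(abs(b)<.006)&(P[...,2]>0)&(P[...,2]<.03)
    print(x,q.sum(),np.median(P[q][:,2]).round(4))
E
python3 -m crank '1 .0035 .001 -.04 0;1 .007 .001 -.08 0;1 .007 .001 -.11 0;1 .007 .001 -.122 0;1 .007 .001 -.122 0;1 .007 .001 -.122 0;1 .007 .001 -.122 0'; python3 -m crank '1 0 0 0 0;1 0 0 0 0'
```

```text
-0.03 529 0.0195
-0.02 455 0.0192
-0.01 416 0.0189
0 438 0.0189
0.01 386 0.019
0.02 361 0.0191
0.03 327 0.0191
time: 29.1
tcp_pos: [0.6468, 0.1984, 0.0255]
tcp_rot: [0.014, 0.522, 0.853, 0.006]
ft_force: [-0.0, 0.2, -1.0]
gripper_width: 0.0205
time: 29.3
tcp_pos: [0.6487, 0.1988, 0.0282]
tcp_rot: [0.016, 0.522, 0.853, 0.007]
ft_force: [-0.5, 0.7, -0.9]
gripper_width: 0.0202
```

```bash
python3 -m crank '1 -.0038 -.0006 -.008 0;1 -.0038 -.0006 -.015 0;1 -.0038 -.0006 -.018 0;1 -.0038 -.0006 -.018 0;1 -.0038 -.0006 -.018 0'; python3 -m crank '1 0 0 0 0'
```

```text
time: 29.8
tcp_pos: [0.6445, 0.1982, 0.0096]
tcp_rot: [0.015, 0.522, 0.853, 0.007]
ft_force: [-0.8, 0.9, -1.6]
gripper_width: 0.0203
time: 29.9
tcp_pos: [0.6445, 0.1981, 0.0095]
tcp_rot: [0.015, 0.522, 0.853, 0.007]
ft_force: [0.5, 0.6, 0.3]
gripper_width: 0.0202
```

```bash
python3 -m crank '1 .0003 0 -.001 0;1 .0003 0 -.001 0;1 .0003 0 -.001 0';python3 -m crank '1 0 0 -.0007 0;1 0 0 -.0007 0'
```

```text
time: 30.2
tcp_pos: [0.645, 0.1982, 0.0086]
tcp_rot: [0.016, 0.522, 0.853, 0.007]
ft_force: [0.8, 0.6, 0.1]
gripper_width: 0.0207
time: 30.4
tcp_pos: [0.6451, 0.1982, 0.0086]
tcp_rot: [0.016, 0.522, 0.853, 0.007]
ft_force: [-1.8, -0.8, 3.4]
gripper_width: 0.0203
```

Contact; release.

```bash
python3 -m crank '.7 0 0 0 0;.5 0 0 0 0;.2 0 0 0 0;0 0 0 0 0;0 0 0 0 0;0 0 0 0 0;0 0 0 .03 0;-0 0 0 .08 0;0 0 0 .14 0;0 0 0 .14 0'
python3 - <<'E'
from h import *
m,p,d,W=shot("wrist","w18"); s=get_state();t=s["tcp_pos"];print(t,yaw())
q=(W[...,0]>.59)&(W[...,0]<.7)&(W[...,1]>.15)&(W[...,1]<.25)&(W[...,2]>.02)&(W[...,2]<.05)
P=W[q][:,:2];c=P.mean(0)
w,v=np.linalg.eigh(np.cov(P.T));a=v[:,1]; a=a if a[1]<0 else -a; n=np.array([-a[1],a[0]])
l=(P-c)@a;b=(P-c)@n
print(len(P),"len",np.ptp(l),"mid",c+a*(l.max()+l.min())/2+n*(b.max()+b.min())/2,"ztop",np.percentile(W[q][:,2],[5,50,95]))
E
```

```text
time: 31.4
tcp_pos: [0.649, 0.1991, 0.1578]
tcp_rot: [0.021, 0.522, 0.853, 0.012]
ft_force: [0.8, 0.1, 2.3]
gripper_width: 0.0853
[0.64884858 0.19899034 0.15692387] 27.029010726597363
2261 len 0.07569150155891657 mid [0.64541637 0.19829299] ztop [0.02670341 0.02792135 0.02908422]
```

View pics/w18.png

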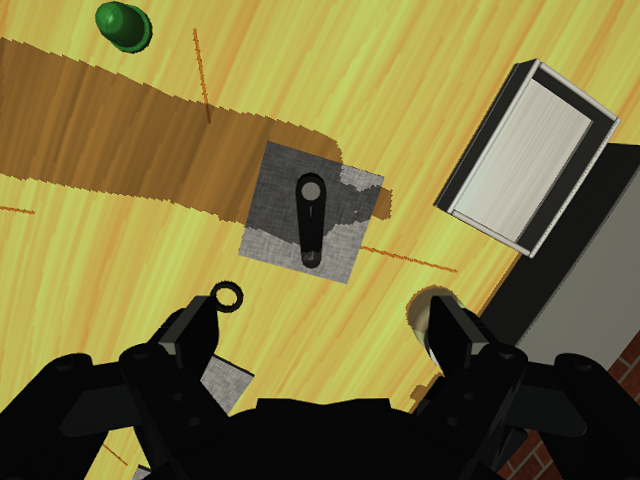

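Bat (311,222) lies flat and centred on its pad. I'll retreat, then run a final check.

```bash
python3 -m crank '0 -.03 -.02 .03 0;0 -.07 -.05 .06 0;0 -.11 -.08 .09 0;0 -.15 -.1 .11 0;0 -.18 -.12 .12 0;0 -.2 -.13 .12 0;0 -.2 -.13 .12 0'
python3 - <<'E'
from h import *
for n in("scene","side"):
    m,p,d,W=shot(n,n+"F")
    for nm,b,z in(("coil",(.60,.69,-.245,-.145),.06),("ears",(.59,.70,-.25,-.145),.0235),("tip",(.57,.65,-.05,.02),.035),("bat",(.59,.7,.15,.25),.018),("cov",(.42,.5,.24,.3),.025),("red",(.32,.4,.05,.13),.045)):
        print(n,nm,rect(W,b,z,.035 if nm=="ears" else .09))
    cv2.imwrite(f"pics/{n}F2.png",cv2.resize(p[150:370,150:470,::-1] if n=="side" else p[190:370,90:480,::-1],None,fx=2,fy=2))
E
```

```text
time: 32.15
tcp_pos: [0.4466, 0.0679, 0.2773]
tcp_rot: [0.021, 0.523, 0.852, 0.011]
ft_force: [0.6, 0.1, -0.3]
gripper_width: 0.0853
scene coil [array([ 645.9, -191.8]), array([38.1, 36.4]), 35.5, 240, 'ztop', np.float64(0.0696)]
scene ears [array([ 646.7, -192.3]), array([74.4, 41.9]), 19.3, 138, 'ztop', np.float64(0.0331)]
scene tip [array([616.1, -10.9]), array([15.2, 19.5]), 33.7, 66, 'ztop', np.float64(0.0461)]
scene bat [array([646.8, 201. ]), array([24.5, 76.9]), 26.9, 366, 'ztop', np.float64(0.0282)]
scene cov [array([462.6, 269.8]), array([23.8, 22. ]), 24.9, 83, 'ztop', np.float64(0.0369)]
scene red [array([366.7,  92.6]), array([39.5, 35. ]), 36.1, 139, 'ztop', np.float64(0.0508)]
side coil [array([ 643.6, -194.3]), array([35.1, 38.1]), 10.6, 139, 'ztop', np.float64(0.0707)]
side ears [array([ 643.9, -196.3]), array([70.4, 50. ]), 18.7, 108, 'ztop', np.float64(0.0334)]
side tip [array([610.3, -13.6]), array([16.2, 18.8]), 80.3, 61, 'ztop', np.float64(0.0479)]
side bat [array([643.9, 196.9]), array([23.6, 76.5]), 24.5, 334, 'ztop', np.float64(0.0291)]
side cov [array([455. , 269.8]), array([26. , 19.8]), 16.8, 153, 'ztop', np.float64(0.0389)]
side red [array([361.6,  89.3]), array([38.9, 37.6]), 76.7, 231, 'ztop', np.float64(0.0529)]
```

View pics/sceneF2.png

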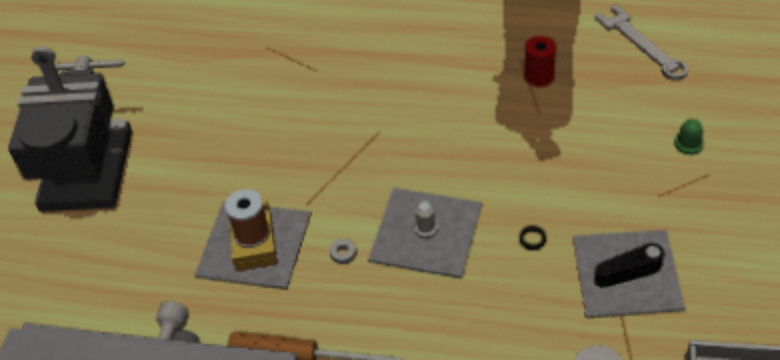

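View pics/sideF2.png

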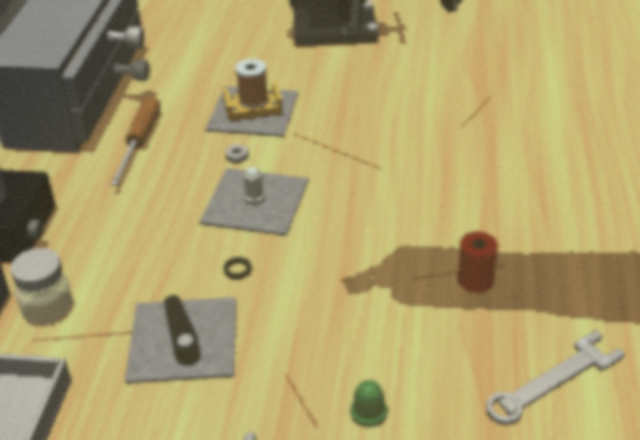

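Both views show all the parts placed and standing, with the cover and the red decoy where they were. Handing in.

```bash
python3 -c "
from workcell import *
print(sign_off())"
```

```text
the job is handed in; nothing more can be done
None
```

The job is done in the order asked and handed in at about 32 s of the 96 s. The bracket is on the pad nearest the vise and the coil stands on it between the ears. The tip stands on the middle pad and the bat lies flat on the far pad.

- **Placing:** the last wrist-camera checks put the bracket, tip and bat within about 1 mm of their pad centres, and the coil within about 1 mm of the bracket centre. The scene and side cameras disagree with the wrist camera, mostly by 2–3 mm and by about 5 mm for the tip in the scene view. The disagreement is about the same as they showed before anything moved, so I put it down to their calibration.
- **Standing:** the measured top heights and the final scene and side pictures show the coil and tip upright and the bat flat.
- **Left alone:** the green cover and the red coil look-alike measured within about 3 mm of their first readings, and I never touched them.
- **Robot:** the gripper is open and clear of everything. The contact forces I read stayed at a few newtons.

No check failed. The measured tool tilt drifted to about 2–3° by the end, with no visible effect on the parts.

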